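# Find and press the concealed battery-door catch of a charging case

## Robot

A 6-joint arm with a two-finger parallel gripper is mounted at the origin on the work surface. World frame = base frame: x ahead of the robot, y to its left, z up, the work surface at z = 0. Lengths are in mm, angles in degrees, forces in N, time in s.
With the tool pointing down it reaches from about 300 to 850 mm from the base axis. Payload 4.2 kg.
Tool frame: the origin (TCP) lies midway between the tips of the shut fingers; the grasp point (between the pads) lies 19 mm behind it; z points along the fingers, y is the line along which they close (so a half turn about z gives the same grasp; the last joint's range is limited). The gripper opens to 91 mm and grips with 3 to 60 N. Pads are 32 mm wide; open, the fingers measure 118 mm over their backs; the gripper's body (76 mm by 178 mm) begins 60 mm behind the grasp point.
Start: joints at [-65.947, 18.312, 89.639, -0, 72.044, -1.146], TCP at [244.816, -520.296, 213.976] pointing down, gripper open.
Joint ranges: [-177.97, 177.97], [-48.28, 115.42], [12.27, 149.76], [-77.06, 257.06], [2.81, 150.46], [-146.56, 146.56]. Speed limits (degrees/s): [147.25, 147.25, 180, 180, 180, 180].

## Interface

Orientations are given as [roll, pitch, yaw] about the fixed x, y, z axes, in that order (R = Rz(yaw) Ry(pitch) Rx(roll)).
In Python, from workcell import env gives the robot as it stands.
- The arm moves only by the shell command python3 -m jog 'ROWS' [FORCE]. ROWS is a JSON object of lists of equal length, an entry for each row: "jaw": the finger opening in mm, from 0 to 91.2; "slide": the shift along the tool's x, y, z in units of 30 mm (1.0 is 30 mm), a list of three; "spin": the turn about the tool's z in units of 8 degrees (1.0 is 8 degrees). In form: {"jaw": [jaw, ...], "slide": [[dx, dy, dz], ...], "spin": [spin, ...]}. A call has 1 to 10 rows; each row shifts and turns the commanded pose from where the row before left it, along the tool's axes as they then stand; what a row does not reach is not made up. A row lasts 1/10 s, in which the tool goes at most 50 mm and 8.59 degrees, less where a joint would pass 70% of its speed; a pose out of reach is approached as far as the arm can. A call is refused whole if a number of a shift passes 1 or a number of a turn 1, either way. A call with a gripper value outside its range is refused whole. The fingers move at their own pace and stop on an object; FORCE is the grip in N (left out, the last holds). Time passes only in rows, so rows that do not move let the fingers close. It gives the time, the measured TCP pose, the force, the opening and the grip force at its end, in the units of the state.
- env.state(): the state, without advancing time (a new reading comes with each control period).
- env.grab_frame(name): name is "scene" or "top" or "wrist"; returns the picture (400x640x3 uint8, red, green, blue); there is no depth.
- env.camera_model(name): a dict with "fx", "fy", "cx", "cy" (pixels), "D" ([k1, k2, p1, p2, k3] as OpenCV has them; the pictures are not rectified), "camera_from_world" (4x4, takes a point from world to camera coordinates). Camera axes: x right, y up, looking along -z (the intrinsics and any distortion apply to the point x, -y, -z); pixel columns grow to the right and rows downward; lengths in mm; the calibration is good to about 2 mm. A picture is of the moment at which its call begins: read the wrist's pose just before it. camera_model takes no time and is no camera call; for the wrist camera it gives the pose at the moment of the call.
- env.job_done(): hands the job in; it is judged then, once.
The state is a dict: "time_s": time; "qpos": joint angles; "qvel": joint speeds; "effort": joint torques, N m; "ee_pos": TCP position; "ee_rot": TCP orientation; "force": force on the tool from outside, world axes, zero at the start; "torque": the same for the moment, N m; "gripper_width": finger opening in mm; "gripper_force": force on a finger pad.
Only numpy, scipy, OpenCV 4.12 (cv2) and the standard library are available. Lean on these libraries where they do the work, as an engineer would, in place of code of your own. Each camera call takes 0.05 s, during which the arm holds its last target. There are 200 camera calls.

## Task

The battery door of the black charging case is shut by a concealed catch: one of the six sunk square fields in its top panel is a push button, and the other five look the same but are solid. Feel across the fields with the fingertips until you find the one that gives, press it fully home, so that it swings the door fully open, and draw the hand back. Do not touch the door, and leave everything that stands or lies about where it is; nothing is to be picked up.

Things in the scene. Friction and masses are not known exactly. Their poses are not given: they have to be found in the camera images.
- case: black plastic battery charging case bolted to the bench, 280 mm along its x, 300 mm along its y, 100 mm high. Origin: centre of its underside; z up; its -x side faces the robot (turned up to 0.35 rad). On top: the panel of six fields on the -x half, the battery door on the +x half, and left and right of both flat side strips 58 mm wide with small loose things standing on them
- panel (a point): panel centre, level with the case's top (100 mm up), 62 mm to the -x side of the case's middle, axes as the case. Six equal grey square fields among black bars: rows at x -29 and +29 mm, columns at y -58, 0, +58 mm from this point. Openings 50 mm square, bars 8 mm wide; the fields' flat tops lie 2 mm below the bars. One, a different one every time, is the catch; five are rigid
- catch (a joint): how far the catch's field is pressed in, m: 0 at rest, 0.008 fully home. It slides stiffly with about 3 N all the way (a little more if pressed fast), may be pressed anywhere on its top, and stays where it is left
- door (a joint): opening angle of the battery door, rad: 0 shut and flush, 0.56 fully open. The catch drives it: it rises as the catch goes in (70 rad per m) and stays as the catch stays
- hinge (a point): the battery door: black panel with a grey inlay, 100 mm (x) by 180 mm (y), 5 mm thick, flush in the case's top when shut. This point: middle of its hinge edge, turning with it, 80 mm to the +x side of the panel's centre, 2.5 mm below the case's top; it extends to +x and its far edge rises, up to 52 mm above the case when open. Do not touch
- pack: loose grey and black tool battery, 115 x 70 x 62 mm, lying left (+y) of the case; origin at its underside. Leave alone
- driver: loose screwdriver lying on the bench between robot and case, origin at its underside. Leave alone
- wrench: loose wrench lying right (-y) of the case, origin at its underside. Leave alone
- can: loose can, 52 mm across, 140 mm high, standing right (-y) of the case, origin at its underside. Leave alone
- socket: loose steel socket, 26 mm across, 32 mm high, standing on the left (+y) side strip of the case, beside the panel, origin at its underside. Leave alone
- spool: loose dark steel bushing, 32 mm across, 22 mm high, standing on the right (-y) side strip of the case, beside the door, origin at its underside. Leave alone
- block: loose wooden block, 60 x 45 x 30 mm, lying left (+y) of the case towards its far side, origin at its underside. Leave alone

How it is judged:
By the outcome, as a careful person would: the job done as asked, in the order asked, and still so for the second after the job is handed in, with the robot touching nothing.
It also fails if it takes over 51 s, if anything falls off the work surface, if the arm or the gripper's body presses on something with over 40 N, if the wrist force passes 120 N, or if a joint passes its speed limit or range.

## Working session

There is one attempt and no reset: what is moved stays moved. The work goes in short steps, Python scripts to look and compute and a shell command to move; the robot and the scene stay as the last step left them, time stands still between calls to the robot, and variables do not carry over. Pictures are saved under pics/ and viewed, at most 10 in all, crops included, and the job is handed in when it is done.

```bash
mkdir -p pics
python3 - <<'E'
from workcell import env
import cv2
for n in("top","scene"):
    f=env.grab_frame(n); cv2.imwrite(f"pics/{n}0.png",f[:,:,::-1])
    m=env.camera_model(n); print(n,m)
s=env.state();print(s)
E
```

```text
top {'fx': 478.5222054219637, 'fy': 478.5222054219637, 'cx': 318.879631024239, 'cy': 199.7010834702574, 'D': array([-0.10428567,  0.        ,  0.        ,  0.        ,  0.        ]), 'camera_from_world': array([[-2.98621371e-03, -9.99638175e-01, -2.67320196e-02,
         4.22362334e+01],
       [ 9.87401220e-01, -7.17681960e-03,  1.58073795e-01,
        -5.53407630e+02],
       [-1.58208451e-01, -2.59231866e-02,  9.87065385e-01,
        -1.14621157e+03],
       [ 0.00000000e+00,  0.00000000e+00,  0.00000000e+00,
         1.00000000e+00]])}
scene {'fx': 471.84222433740007, 'fy': 471.84222433740007, 'cx': 320.7638725810281, 'cy': 196.59914293884646, 'D': array([-0.01600051,  0.        ,  0.        ,  0.        ,  0.        ]), 'camera_from_world': array([[ 3.42507718e-01,  9.39456069e-01, -1.05241469e-02,
        -2.16665892e+02],
       [-6.36321659e-01,  2.40202883e-01,  7.33073885e-01,
         2.52906405e+02],
       [ 6.91218641e-01, -2.44386721e-01,  6.80067585e-01,
        -1.44501152e+03],
       [ 0.00000000e+00,  0.00000000e+00,  0.00000000e+00,
         1.00000000e+00]])}
{'time_s': 0.1, 'qpos': array([-6.59474270e+01,  1.83480207e+01,  8.96989117e+01, -1.01394371e-03,
        7.20454591e+01, -1.14745219e+00]), 'qvel': array([-0.07496337, -0.04686355, -0.18842058, -0.01885476, -0.03546017,
        0.0136423 ]), 'effort': array([-4.24611881e-04, -4.13331020e+01, -2.32510221e+01,  7.27915415e-02,
        4.21492488e-02, -5.69170481e-05]), 'ee_pos': array([ 244.61878383, -519.86699331,  213.20735917]), 'ee_rot': array([-1.79907608e+02, -8.86315112e-04,  2.52003378e+01]), 'force': array([ 0.93085396,  0.98025382, -0.96101913]), 'torque': array([-0.01895076,  0.02654049,  0.03521995]), 'gripper_force': 0.0, 'gripper_width': 91.32099431816674}
```

View pics/top0.png

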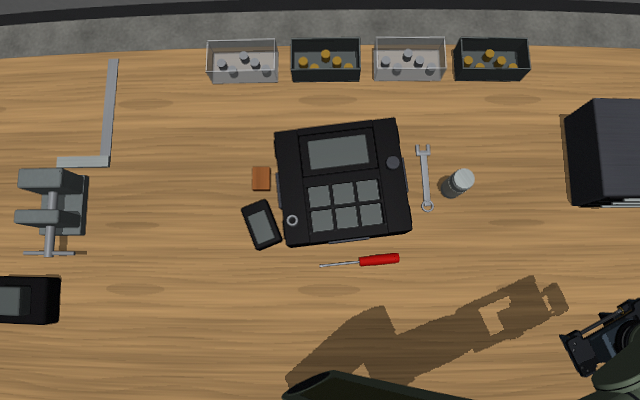

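View pics/scene0.png

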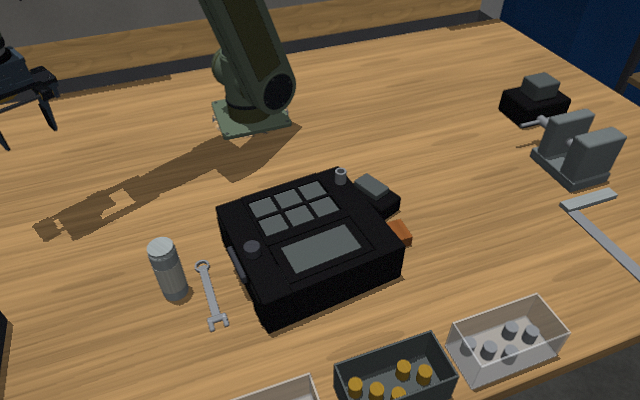

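The top view shows the six fields at about (318,195), (343,192), (368,190), (321,219), (346,216) and (371,214). The socket is at (292,220), the spool at (393,162) and the door inlay at (338,152). The scene view shows the same six fields at (262,207) to (325,205), from the other side.

```bash
cat > h.py <<'E'
import numpy as np, cv2
from workcell import env
def ray(m,uv):
    K=np.array([[m["fx"],0,m["cx"]],[0,m["fy"],m["cy"]],[0,0,1]])
    p=cv2.undistortPoints(np.array(uv,float).reshape(-1,1,2),K,m["D"])[:,0]
    T=m["camera_from_world"];R=T[:3,:3];c=-R.T@T[:3,3]
    d=np.c_[p[:,0],-p[:,1],-np.ones(len(p))]@R
    return c,d/np.linalg.norm(d,axis=1)[:,None]
def plane(m,uv,z):
    c,d=ray(m,uv);return c+d*((z-c[2])/d[:,2])[:,None]
def tri(m1,u1,m2,u2):
    c1,d1=ray(m1,u1);c2,d2=ray(m2,u2);o=[]
    for a,b in zip(d1,d2):
        A=np.c_[a,-b];s=np.linalg.lstsq(A,c2-c1,rcond=None)[0]
        p,q=c1+a*s[0],c2+b*s[1];o.append(np.r_[(p+q)/2,np.linalg.norm(p-q)])
    return np.array(o)
def blobs(f,box,amin,amax,t=60):
    x0,y0,x1,y1=box;g=cv2.cvtColor(f,cv2.COLOR_RGB2GRAY)
    m=np.zeros_like(g);m[y0:y1,x0:x1]=(g[y0:y1,x0:x1]>t)
    n,l,s,c=cv2.connectedComponentsWithStats(m,connectivity=4)
    return [(c[i],s[i,4]) for i in range(1,n) if amin<s[i,4]<amax]
E
python3 - <<'E'
from h import *
np.set_printoptions(precision=1,suppress=True)
mt,ms=env.camera_model("top"),env.camera_model("scene")
ft=cv2.imread("pics/top0.png")[:,:,::-1].copy();fs=cv2.imread("pics/scene0.png")[:,:,::-1].copy()
bt=blobs(ft,(280,125,405,238),100,3000);bs=blobs(fs,(240,175,365,280),100,4000)
for b in bt:print("t",b)
for b in bs:print("s",b)
T=np.array([b[0] for b in bt if b[1]<800]);S=np.array([b[0] for b in bs if b[1]<900])
P=plane(mt,T,98);Q=plane(ms,S,98);print(P,Q)
E
```

```text
t (array([295.8, 126.7]), np.int32(163))
t (array([401.7, 140.6]), np.int32(197))
t (array([337.6, 151.6]), np.int32(1647))
t (array([392.6, 162. ]), np.int32(117))
t (array([367.2, 190.1]), np.int32(418))
t (array([343.1, 193. ]), np.int32(424))
t (array([319., 196.]), np.int32(420))
t (array([370.6, 214.1]), np.int32(426))
t (array([346.4, 217. ]), np.int32(433))
t (array([321.9, 220. ]), np.int32(434))
s (array([262.7, 182.2]), np.int32(805))
s (array([357.2, 179.2]), np.int32(151))
s (array([311.7, 190.1]), np.int32(305))
s (array([287.6, 198.3]), np.int32(325))
s (array([262.5, 206.9]), np.int32(346))
s (array([323.6, 206.3]), np.int32(344))
s (array([298.8, 215.2]), np.int32(365))
s (array([273. , 224.5]), np.int32(389))
s (array([320.2, 248.1]), np.int32(1970))
s (array([251.1, 245.9]), np.int32(144))
[[ 726.1   93.9   98. ]
 [ 688.7 -163.3   98. ]
 [ 635.6 -139.6   98. ]
 [ 567.4  -77.2   98. ]
 [ 560.8  -19.7   98. ]
 [ 554.    37.7   98. ]
 [ 509.9  -84.1   98. ]
 [ 503.2  -26.7   98. ]
 [ 496.5   31.    98. ]] [[ 434.6  -65.8   98. ]
 [ 500.3  137.1   98. ]
 [ 498.6   28.7   98. ]
 [ 505.3  -28.9   98. ]
 [ 511.9  -86.7   98. ]
 [ 556.2   35.4   98. ]
 [ 562.9  -22.2   98. ]
 [ 569.7  -80.    98. ]
 [ 610.6 -136.    98. ]]
```

```bash
python3 -m jog '{"jaw":[0,0,0,0,0,0,0,0,0,0],"slide":[[0,0,0],[0,0,0],[0,0,0],[0.5,-0.6,0],[0.6,-0.8,0],[0.6,-0.8,0],[0.6,-0.8,0],[0.6,-0.8,0],[0.6,-0.8,0],[0.6,-0.8,0]],"spin":[0.77,0.77,0.77,0,0,0,0,0,0,0]}' 20; python3 -m jog '{"jaw":[0,0,0,0,0,0,0,0,0,0],"slide":[[0.6,-0.8,0],[0.6,-0.8,0],[0.6,-0.8,0],[0.6,-0.8,0],[0.6,-0.8,0],[0.6,-0.8,0],[0.6,-0.8,0],[0.6,-0.8,0],[0,0,0],[0,0,0]],"spin":[0,0,0,0,0,0,0,0,0,0]}'
cat > go.py <<'E'
import sys
from h import *
F={"A":(511,-85.4),"B":(504.2,-27.8),"C":(497.5,29.8),"D":(568.5,-78.6),"E":(561.9,-21),"F":(555.1,36.5)}
s=env.state();R=cv2.Rodrigues(np.zeros(3))[0]
from scipy.spatial.transform import Rotation as Q
R=Q.from_euler("xyz",s["ee_rot"],degrees=True).as_matrix()
p=s["ee_pos"];d=np.r_[F[sys.argv[1]],float(sys.argv[2])]-p
print("t %.2f"%s["time_s"],p.round(1),s["ee_rot"].round(1),"F",s["force"].round(1),"units",(R.T@d/30).round(2),"yaw units",((s["ee_rot"][2]-6.65)/8).round(2))
E
python3 go.py A 125
```

```text
time_s: 1.1
ee_pos: [348.3, -343.7, 213.6]
ee_rot: [-180.0, 0.0, 6.7]
force: [-0.6, -0.7, 0.4]
gripper_width: 14.3
gripper_force: 0.0
time_s: 2.1
ee_pos: [468.3, -137.2, 213.6]
ee_rot: [180.0, 0.1, 6.8]
force: [0.2, 0.3, -0.3]
gripper_width: 0.7
gripper_force: 0.0
t 2.10 [ 468.3 -137.2  213.6] [1.8e+02 1.0e-01 6.8e+00] F [ 0.2  0.3 -0.3] units [ 1.62 -1.55  2.95] yaw units 0.02
```

```bash
python3 -m jog '{"jaw":[0,0,0,0,0,0,0,0],"slide":[[0.5,-0.5,0],[0.5,-0.5,0.3],[0.4,-0.4,0.6],[0.22,-0.15,0.8],[0,0,0.8],[0,0,0.6],[0,0,0.2],[0,0,0]],"spin":[0,0,0,0,0,0,0,0]}'
python3 go.py A 98
python3 - <<'E'
from h import *
f=env.grab_frame("top");cv2.imwrite("pics/top1.png",cv2.resize(f[120:260,240:440,::-1],None,fx=4,fy=4))
f=env.grab_frame("wrist");cv2.imwrite("pics/w1.png",f[:,:,::-1])
E
```

```text
time_s: 2.9
ee_pos: [510.6, -86.4, 114.3]
ee_rot: [-180.0, 0.1, 6.7]
force: [0.0, 0.1, 0.9]
gripper_width: 0.3
gripper_force: 0.0
t 2.90 [510.6 -86.4 114.3] [-1.8e+02  1.0e-01  6.7e+00] F [0.  0.1 0.9] units [ 0.02 -0.03  0.54] yaw units 0.0
```

View pics/w1.png

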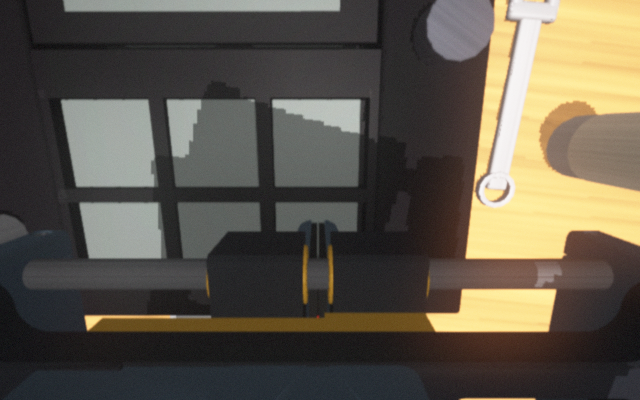

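The closed fingertips, at about (318,235), sit centred over the right-hand near field, which spans columns 275–365. I'll probe it now.

```bash
python3 -m jog '{"jaw":[0,0,0,0,0,0],"slide":[[0,0,0.25],[0,0,0.15],[0,0,0.06],[0,0,0.05],[0,0,0.05],[0,0,0]],"spin":[0,0,0,0,0,0]}'; python3 -m jog '{"jaw":[0,0],"slide":[[0,0,0.04],[0,0,0.0]],"spin":[0,0]}'
```

```text
time_s: 3.6
ee_pos: [511.4, -85.6, 98.1]
ee_rot: [180.0, -0.0, 6.7]
force: [0.3, -0.6, -0.2]
gripper_width: 0.6
gripper_force: 0.0
time_s: 3.8
ee_pos: [511.6, -85.6, 97.2]
ee_rot: [180.0, -0.0, 6.7]
force: [-0.3, 0.2, 1.8]
gripper_width: 0.4
gripper_force: 0.8
```

```bash
for i in 1; do python3 -m jog '{"jaw":[0,0],"slide":[[0,0,0.04],[0,0,0.0]],"spin":[0,0]}'; python3 -m jog '{"jaw":[0,0],"slide":[[0,0,0.04],[0,0,0.0]],"spin":[0,0]}'; done
```

```text
time_s: 4.0
ee_pos: [511.6, -85.6, 95.9]
ee_rot: [180.0, -0.0, 6.7]
force: [-0.3, 1.0, 2.2]
gripper_width: 0.6
gripper_force: 1.1
time_s: 4.2
ee_pos: [511.6, -85.6, 94.5]
ee_rot: [180.0, -0.0, 6.7]
force: [0.8, -0.3, 2.0]
gripper_width: 0.4
gripper_force: 1.0
```

```bash
python3 -m jog '{"jaw":[0,0],"slide":[[0,0,0.05],[0,0,0.05]],"spin":[0,0]}'; python3 -m jog '{"jaw":[0,0],"slide":[[0,0,0.04],[0,0,0.0]],"spin":[0,0]}'
python3 - <<'E'
from h import *
f=env.grab_frame("scene");cv2.imwrite("pics/s2.png",cv2.resize(f[130:330,200:420,::-1],None,fx=3,fy=3))
E
```

```text
time_s: 4.4
ee_pos: [511.5, -85.6, 91.5]
ee_rot: [180.0, -0.0, 6.7]
force: [1.0, 0.4, 3.3]
gripper_width: 0.7
gripper_force: 1.6
time_s: 4.6
ee_pos: [511.5, -85.6, 90.2]
ee_rot: [180.0, -0.0, 6.7]
force: [-0.4, 1.0, 2.0]
gripper_width: 0.4
gripper_force: 1.3
```

View pics/s2.png

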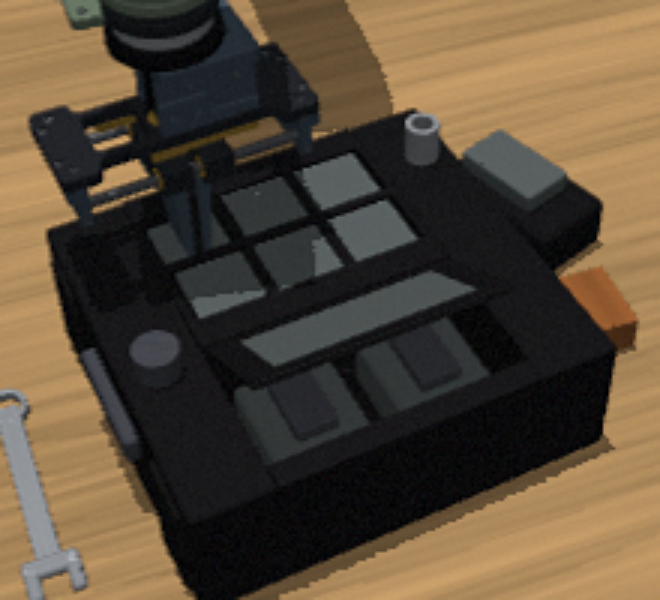

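The door is up, with its inlay around (360,315) in the crop and the batteries showing underneath. So this field is the catch, and I'll press it to its stop.

```bash
python3 -m jog '{"jaw":[0,0],"slide":[[0,0,0.04],[0,0,0.0]],"spin":[0,0]}'; python3 -m jog '{"jaw":[0,0],"slide":[[0,0,0.04],[0,0,0.0]],"spin":[0,0]}'
```

```text
time_s: 4.85
ee_pos: [511.6, -85.6, 90.2]
ee_rot: [180.0, -0.0, 6.7]
force: [-2.4, -0.1, 10.5]
gripper_width: 0.6
gripper_force: 5.1
time_s: 5.05
ee_pos: [511.6, -85.7, 90.2]
ee_rot: [180.0, -0.1, 6.7]
force: [-4.6, 2.4, 18.2]
gripper_width: 0.6
gripper_force: 9.0
```

It's at the hard stop, with the force at 18 N and no further travel. I'll retract now.

```bash
python3 -m jog '{"jaw":[0,0,0,0,0,0,0,0,0,0],"slide":[[0,0,-0.1],[0,0,-0.2],[0,0,-0.5],[0,0,-0.8],[0,0,-0.8],[0,0,-0.8],[-0.5,0,-0.8],[-0.8,0,-0.5],[-0.8,0,0],[-0.8,0,0]],"spin":[0,0,0,0,0,0,0,0,0,0]}'; python3 -m jog '{"jaw":[0,0,0,0,0,0],"slide":[[-0.8,0,0],[-0.8,0.3,0],[-0.5,0.3,0],[-0.2,0.2,0],[0,0,0],[0,0,0]],"spin":[0,0,0,0,0,0]}'
python3 - <<'E'
from h import *
f=env.grab_frame("scene");cv2.imwrite("pics/s3.png",cv2.resize(f[130:350,130:430,::-1],None,fx=2.6,fy=2.6))
E
```

```text
time_s: 6.05
ee_pos: [424.1, -95.9, 223.1]
ee_rot: [180.0, -0.0, 6.7]
force: [0.1, 0.0, 1.0]
gripper_width: 0.4
gripper_force: 0.0
time_s: 6.65
ee_pos: [359.9, -127.7, 222.9]
ee_rot: [-180.0, -0.0, 6.7]
force: [0.0, 0.5, 0.1]
gripper_width: 0.8
gripper_force: 0.0
```

View pics/s3.png

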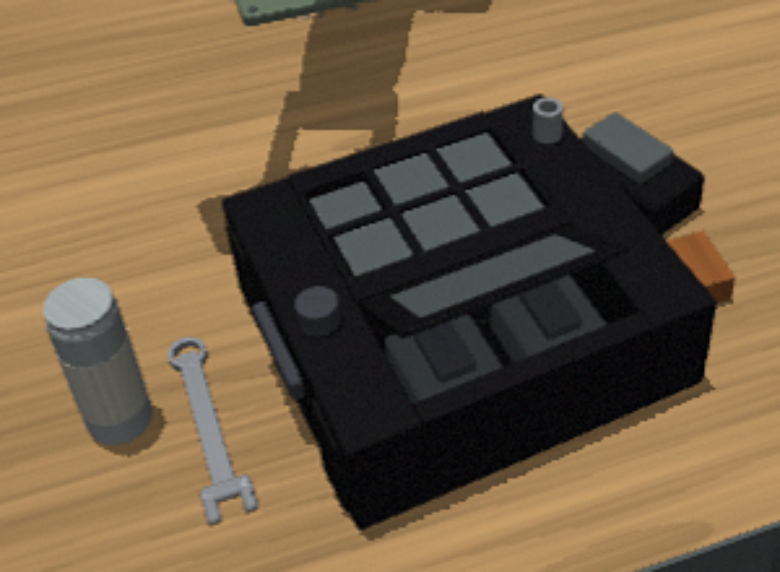

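The door stays open, with its inlay around (490,275). The socket, spool, can and wrench are undisturbed and the hand is clear.

```bash
python3 -c "
from workcell import env
print(env.job_done())"
```

```text
the job is handed in; nothing more can be done
None
```

The catch was the right-hand field of the near row: I pressed it to its stop, the door swung open and stayed open, the hand is clear, nothing else looked disturbed in the last picture, and the job is handed in at about 6.7 s.

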